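# Clear a casting trough into the scrap box

## Robot

A 6-joint arm with a two-finger parallel gripper is mounted at the origin on a cart in front of the work surface, level with it; the furniture and walls round the work are solid. World frame = base frame: x ahead of the robot, y to its left, z up, the work surface at z = 0. Lengths are in mm, angles in rad, forces in N, time in s.
With the tool pointing down it reaches from about 275 to 825 mm from the base axis. Payload 4.9 kg.
Tool frame: the origin (TCP) lies at the very end of the fingers, on their centre line; the grasp point (between the pads) lies 19 mm behind it; z points along the fingers, y is the line along which they close (so a half turn about z gives the same grasp; the last joint's range is limited). The gripper opens to 85 mm and grips with 20 to 120 N. Pads are 22 mm wide; open, the fingers measure 114 mm over their backs; the gripper's body (76 mm by 85 mm) begins 54 mm behind the grasp point. The pads swing forward as they close: fully open they stand 13 mm farther back than shut.
Start: joints at [-1.353, 0.326, -0.193, 1.052, 0, 1.437], TCP at [189.536, -516.328, 231.281] pointing down, gripper open.
Joint ranges: [-2.65, 2.65], [-0.97, 1.79], [-1.3, 1.35], [-1.93, 2.1], [-1.47, 1.37], [-3.14, 3.14]. Speed limits (rad/s): [2.57, 2.57, 3.14, 3.14, 3.14, 3.14].

## Interface

Orientations are given as [roll, pitch, yaw] about the fixed x, y, z axes, in that order (R = Rz(yaw) Ry(pitch) Rx(roll)).
In Python, from bench import bot, solve_ik, imaging gives the robot as it stands. Calls block until the motion is done:
- bot.move_ptp(position, orientation): joint-space move of the TCP to a pose.
- bot.movel(position, rot=None, max_speed=150, threshold=None): straight line of the TCP; rot=None keeps the orientation; max_speed is the mean speed in mm/s. With threshold (N) it stops when the force on the tool has changed by that much, and returns True; else False.
- bot.move_j(angles): joint-space move.
- bot.grip(opening, effort=None): opening from 0.0 (shut) to 1.0 (fully open); effort is the grip in N (None keeps the last); returns when the fingers have stopped.
- bot.dwell(seconds).
- solve_ik(position, orientation): joint angles nearest the present ones, or None.
- bot.get_state(): the state.
- imaging.capture(name): name is "side" or "top" or "wrist"; returns the picture (480x640x3 uint8, blue, green, red); there is no depth.
- imaging.camera_model(name): a dict with "K" (3x3 intrinsics, pixels), "k1" (the pictures are not rectified: a ray, as slopes to the right and down, at radius r is drawn at 1 + k1 r^2 times it, then the intrinsics apply), "position" and "rotation" of the camera in the world. Camera axes: x right, y up, looking along -z (the intrinsics and any distortion apply to the point x, -y, -z); pixel columns grow to the right and rows downward; lengths in mm; the calibration is good to about 2 mm. A picture is of the moment at which its call begins: read the wrist's pose just before it. camera_model takes no time and is no camera call; for the wrist camera it gives the pose at the moment of the call.
A pose or a line that the arm cannot do raises bot.IKError and nothing moves.
- bot.sign_off(): hands the job in; it is judged then, once.
The state is a dict: "t": time; "qpos": joint angles; "joint_velocities": joint speeds; "effort": joint torques, N m; "tcp_pos": TCP position; "orientation": TCP orientation; "contact_force": force on the tool from outside, world axes, zero at the start; "wrist_torque": the same for the moment, N m; "opening": opening from 0.0 (shut) to 1.0 (fully open); "gripper_force": force on a finger pad.
Only numpy, scipy, OpenCV 4.12 (cv2) and the standard library are available. Lean on these libraries where they do the work, as an engineer would, in place of code of your own. Each camera call takes 0.05 s, during which the arm holds its last target. There are 200 camera calls.

## Task

Clean out the plaster casting trough: lift the lid off the scrap box and lay it flat, knob up, on the bench. Take the scraper block from its saddle, stand it across the trough at the closed end behind all the chips and, with it, push the chips along the trough and over the open end into the box, never gripping a chip with the fingers. Leave the scraper standing across the trough, and do not knock over the cup.

Things in the scene. Friction and masses are not known exactly. Their poses are not given: they have to be found in the camera images.
- trough: Wooden casting trough on feet, fixed. Origin under its middle at bench level, z up, channel along y. Inside 68 mm wide, floor 75 mm above the bench; sides (14 mm thick) and the board across the closed end rise 46 mm above the floor. Closed end's inner face at y = +120; sides end at y = -120, the floor goes on as a tongue to y = -131: the open end. Wing nuts stick out to x = +-64 at z = 52.
- scrap_box: Sheet-metal scrap box, 116 (x) x 120 (y) x 60 mm high, walls 6 mm, fixed just beyond the trough's open end, axes parallel (origin, the centre of its underside, at y = -183 in the trough's frame). The trough's tongue passes 3 mm above its near wall and ends at y = +52 of the box. Two ledges along its x sides, tops 50 mm above the bench, carry the lid.
- box_lid: Loose drop-in lid of the scrap box: plywood 98 x 98 x 8 mm, 120 g, on the ledges inside the box rim with 3 mm play. Origin at the centre of its underside (50 mm above the bench as it lies in the box), z up. On its centre a dark turned knob, 26 mm across from 24 to 33 mm above the origin, 18 mm at its waist, top 38 mm above the origin.
- saddle: Wooden saddle that keeps the scraper, fixed. Foot 86 (x) x 74 (y) x 14 mm; two cheeks, 56 mm long in y and 14 mm thick, reach 63 mm above the bench, with a 30 mm slot between them that runs along y and is open at both ends. Origin at the centre of its underside.
- scraper: Scraper block, wood with a steel shoe, 26 (x) x 60 (y) x 50 mm high, 160 g. Origin at the centre of its underside. In the saddle (foot 14 mm above the bench) the cheeks cover its broad faces, so only its ends, 60 mm apart, are free. Across the trough it has 4 mm play each end and stands 4 mm above the sides: there only its broad faces can be held. So set it on the bench between and take it again.
- chip_0: Broken plaster chip, one of five, 30 x 22 x 13 mm, about 12 g, lying on the trough floor at y between -105 and +35 in the trough's frame. Origin at the centre of its underside.
- chip_1: Broken plaster chip, one of five, 24 x 20 x 11 mm, about 12 g, lying on the trough floor at y between -105 and +35 in the trough's frame. Origin at the centre of its underside.
- chip_2: Broken plaster chip, one of five, 32 x 24 x 12 mm, about 12 g, lying on the trough floor at y between -105 and +35 in the trough's frame. Origin at the centre of its underside.
- chip_3: Broken plaster chip, one of five, 22 x 19 x 12 mm, about 12 g, lying on the trough floor at y between -105 and +35 in the trough's frame. Origin at the centre of its underside.
- chip_4: Broken plaster chip, one of five, 27 x 21 x 10 mm, about 12 g, lying on the trough floor at y between -105 and +35 in the trough's frame. Origin at the centre of its underside.
- cup: Plain cup, 73 mm across and 88 mm high, standing on the bench left of the saddle; origin at the centre of its underside, z up. Other small things lie about; in front of the trough and box the bench is bare from x = 0.32 to 0.48, y = -0.30 to 0.04 (world, m).
There are look-alikes about, which are no part of the job. What is shaped like the scraper but black is not meant.

How it is judged:
By the outcome, as a careful person would: the job done as asked, in the order asked, and still so for the second after the job is handed in, with the robot touching nothing.
It also fails if it takes over 72 s, if anything falls off the work surface, if the arm or the gripper's body presses on something with over 40 N, if the wrist force passes 120 N, or if a joint passes its speed limit or range.

## Working session

There is one attempt and no reset: what is moved stays moved. The work goes in short steps, each a Python script; the robot and the scene stay as the last script left them, time stands still between calls to the robot, and variables do not carry over. Pictures are saved under pics/ and viewed, at most 10 in all, crops included, and the job is handed in when it is done.

```bash
ls; mkdir -p pics
python3 - <<'E'
from bench import bot, imaging
import cv2,numpy as np
for n in ("top","side"):
    im=imaging.capture(n); cv2.imwrite(f"pics/{n}0.png",im)
    m=imaging.camera_model(n); print(n,{k:np.round(v,4).tolist() for k,v in m.items()})
m=imaging.camera_model("wrist");print({k:np.round(v,4).tolist() for k,v in m.items()})
s=bot.get_state();print(s["t"],s["tcp_pos"],s["orientation"])
E
```

```text
pics
top {'K': [[548.3707, 0.0, 315.3553], [0.0, 548.3707, 250.0706], [0.0, 0.0, 1.0]], 'k1': 0.0316, 'position': [281.436, 174.9844, 1284.7787], 'rotation': [0.1815, 0.0023, -1.5432]}
side {'K': [[582.7931, 0.0, 325.9844], [0.0, 582.7931, 233.6756], [0.0, 0.0, 1.0]], 'k1': -0.0206, 'position': [-69.0038, 1281.7644, 907.2849], 'rotation': [0.9844, 0.0152, -2.6661]}
{'K': [[392.3866, 0.0, 316.4926], [0.0, 392.3866, 241.5767], [0.0, 0.0, 1.0]], 'k1': -0.0775, 'position': [266.099, -488.0101, 373.4352], 'rotation': [-0.3255, 0.0, -1.2184]}
0.1 [ 189.40570175 -515.79328017  230.56121239] [-3.14000826e+00 -1.86803106e-04  3.51771620e-01]
```

View pics/top0.png

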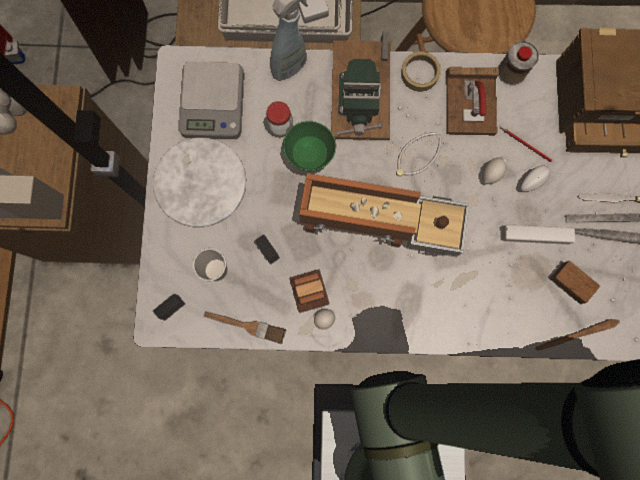

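View pics/side0.png

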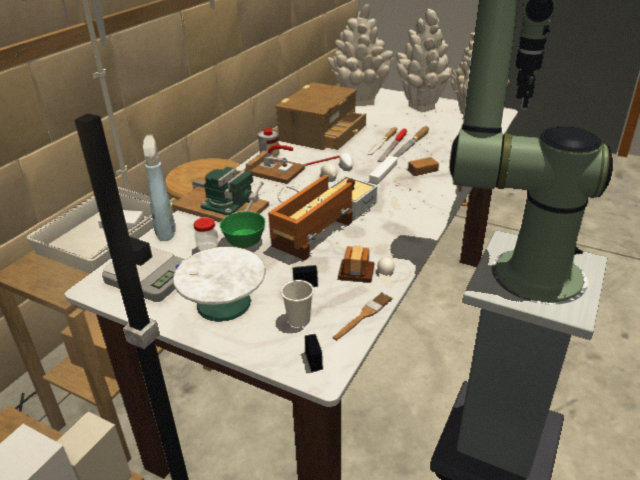

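The top view shows the trough at (360,208), with its open end right. The lidded box is at (441,224) with its knob at (442,222), the saddle with a light wood block at (310,290), and the cup at (210,265). The side view agrees.

Scraper candidates: the wood block in the saddle at (310,290), black blocks at (267,249) and (168,306), and a brown block at (577,282). I choose the one in the saddle and will check it in a crop.

```bash
cat > h.py <<'E'
from bench import bot, solve_ik, imaging
import cv2, numpy as np
from scipy.spatial.transform import Rotation as Ro
def rot(m): return Ro.from_euler('xyz',m["rotation"]).as_matrix()
def ray(m,uv):
    K=np.array(m["K"]); d=np.array([(uv[0]-K[0,2])/K[0,0],(uv[1]-K[1,2])/K[1,1]])
    s=d.copy()
    for _ in range(20): s=d/(1+m["k1"]*(s@s))
    return rot(m)@np.array([s[0],-s[1],-1.0])
def onplane(m,uv,z):
    d=ray(m,uv);p=np.array(m["position"]);return p+d*(z-p[2])/d[2]
def proj(m,P):
    c=rot(m).T@(np.asarray(P,float)-m["position"]); s=np.array([c[0],-c[1]])/-c[2]
    s=s*(1+m["k1"]*(s@s)); K=np.array(m["K"]); return np.array([K[0,0]*s[0]+K[0,2],K[1,1]*s[1]+K[1,2]])
E
python3 - <<'E'
from h import *
im=cv2.imread("pics/top0.png"); c=im[165:315,285:475]
cv2.imwrite("pics/crop0.png",cv2.resize(c,None,fx=4,fy=4,interpolation=cv2.INTER_CUBIC))
m=imaging.camera_model("top")
for n,uv,z in (("knob",(442,222),88),("saddle",(310,290),63),("cup",(210,265),88),("trA",(307,177),121),("trB",(421,194),121),("black",(267,249),50)): print(n,onplane(m,uv,z).round())
print(imaging.camera_model("side")["position"])
E
```

```text
knob [572. -97.  88.]
saddle [414. 193.  63.]
cup [461. 415.  88.]
trA [658. 207. 121.]
trB [626. -45. 121.]
black [507. 295.  50.]
[ -69.00381061 1281.76443521  907.28489572]
```

View pics/crop0.png

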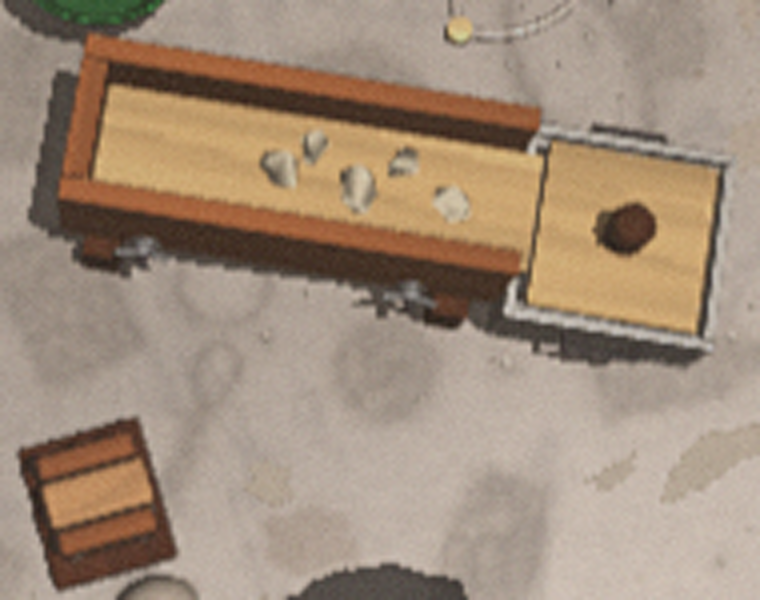

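The crop shows the light wood block filling the saddle slot, about (100,492) in the crop, so the choice of scraper holds. The chips lie at crop (280,168) to (452,203), and the knob is at (628,230). Next I take a wrist view over the trough and box.

Run:
```python
from h import *
import pickle
bot.move_ptp([595,35,300],[np.pi,0,-0.126])
bot.dwell(0.2)
m=imaging.camera_model("wrist"); im=imaging.capture("wrist"); cv2.imwrite("pics/w1.png",im); pickle.dump(m,open("w1.pkl","wb"))
s=bot.get_state();print(s["t"],s["tcp_pos"],s["orientation"],s["qpos"])
```

```text
4.0917 [595.02517878  34.81833503 299.97680118] [ 3.14154731e+00 -5.28739982e-06 -1.26293191e-01] [-6.53245119e-02  3.81688967e-01  6.36005286e-02  1.25270537e+00
 -4.55799049e-05 -3.08062397e+00]
```

View pics/w1.png

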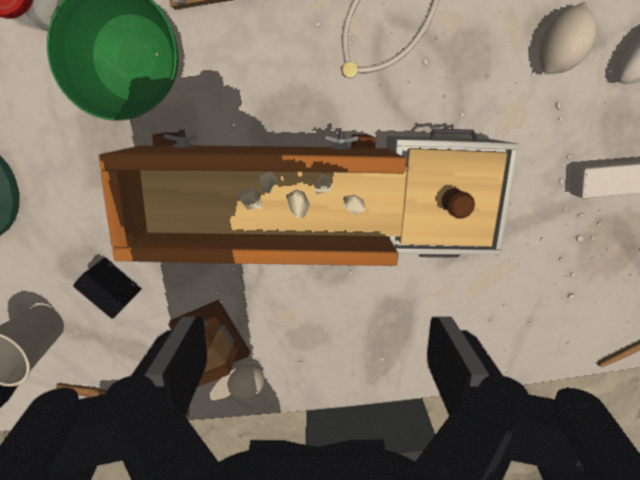

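The wrist view shows the trough rim from about (101,155) to (397,262), the box rim from (398,142) to (516,250), and the knob top at (459,205). The leftmost chips are near (250,198). I'll fit the rim lines numerically.

Run:
```python
from h import *
import pickle
m=pickle.load(open("w1.pkl","rb")); im=cv2.imread("pics/w1.png")
hsv=cv2.cvtColor(im,cv2.COLOR_BGR2HSV); S=hsv[...,1].astype(int)
def fit(pts):
    vx,vy,x,y=cv2.fitLine(np.float32(pts),cv2.DIST_HUBER,0,.01,.01).ravel();return np.array([vx,vy]),np.array([x,y])
# near outer edge: lowest saturated row below 230
near=[];far=[]
for x in range(135,388,3):
    c=np.where(S[235:285,x]>115)[0]; 
    if len(c): near.append((x,235+c.max()+.5))
for x in list(range(110,150,2))+list(range(205,325,3)):
    c=np.where(S[135:165,x]>115)[0]
    if len(c): far.append((x,135+c.min()-.5))
N=np.array([onplane(m,p,121)[:2] for p in near]);F=np.array([onplane(m,p,121)[:2] for p in far])
dn,pn=fit(N);df,pf=fit(F)
for n,d,p,A in (("near",dn,pn,N),("far",df,pf,F)):
    d*=np.sign(d[1]); yaw=np.arctan2(-d[0],d[1]); r=(A-p)@np.array([d[1],-d[0]]); print(n,"yaw",yaw,p,"rms",r.std(),len(A))
d=dn; nn=np.array([d[1],-d[0]]); print("width near-far",(pf-pn)@nn)
# sides' ends & closed end along near rim
for row in (252,255,258): print(row,"near rim cols",[int(i) for i in np.where(S[row,90:420]>115)[0][[0,-1]]+90], S[row,385:405].tolist())
for row in (158,162): print(row, S[row,395:415].tolist(), S[row,90:112].tolist())
# closed-end inner edge profile
for row in (190,210,225): print(row,hsv[row,100:150,2].tolist())
# knob: dark
k=((hsv[...,2]<110)&(S>80)).astype(np.uint8); k[:, :430]=0;k[:, 490:]=0;k[:175]=0;k[235:]=0
M=cv2.moments(k,True); print("knob blob",M["m10"]/M["m00"],M["m01"]/M["m00"],M["m00"],cv2.boundingRect(k))
cv2.imwrite("pics/w1c.png",cv2.resize(im[130:280,90:530],None,fx=1.8,fy=1.8,interpolation=cv2.INTER_CUBIC))
```

```text
near yaw -0.14361319 [554.66693  88.24007] rms 0.3775599664157851 85
far yaw -0.1290842 [657.84045   99.712006] rms 1.1635666595486271 60
width near-far 100.46952
252 near rim cols [113, 396] [179, 179, 176, 177, 172, 173, 175, 175, 180, 176, 185, 157, 94, 51, 33, 30, 30, 30, 33, 30]
255 near rim cols [114, 397] [183, 182, 182, 180, 180, 181, 181, 185, 178, 180, 182, 176, 138, 72, 44, 41, 42, 41, 40, 40]
258 near rim cols [114, 396] [178, 178, 181, 179, 178, 182, 180, 180, 180, 179, 182, 167, 108, 52, 43, 41, 42, 44, 41, 41]
158 [179, 179, 174, 174, 177, 173, 177, 178, 181, 177, 156, 105, 90, 120, 123, 126, 126, 126, 126, 124] [45, 45, 46, 46, 44, 45, 46, 49, 63, 99, 146, 168, 162, 169, 164, 165, 168, 179, 167, 161, 164, 167]
162 [183, 183, 178, 180, 181, 177, 182, 184, 180, 177, 166, 126, 105, 123, 125, 126, 126, 126, 126, 126] [45, 45, 42, 42, 44, 46, 44, 44, 47, 86, 150, 178, 181, 168, 170, 162, 168, 159, 176, 171, 158, 158]
190 [180, 177, 170, 164, 166, 167, 166, 163, 160, 158, 134, 93, 76, 75, 76, 76, 78, 77, 74, 69, 59, 56, 53, 57, 58, 53, 56, 55, 58, 58, 57, 59, 56, 59, 62, 58, 58, 59, 59, 60, 59, 59, 77, 96, 95, 97, 97, 95, 96, 98]
210 [184, 185, 184, 187, 183, 173, 162, 165, 167, 166, 164, 161, 159, 157, 158, 148, 114, 83, 77, 76, 76, 72, 63, 58, 56, 58, 58, 54, 57, 54, 55, 57, 58, 58, 60, 60, 59, 59, 57, 59, 59, 58, 59, 57, 76, 102, 107, 108, 106, 108]
225 [177, 179, 179, 182, 184, 185, 185, 180, 162, 165, 167, 166, 164, 163, 160, 158, 155, 155, 156, 149, 128, 93, 84, 74, 65, 57, 56, 56, 54, 54, 54, 57, 56, 56, 56, 59, 59, 58, 59, 60, 59, 58, 58, 60, 59, 62, 83, 105, 108, 107]
knob blob 455.18957345971563 201.40758293838863 844.0 (436, 186, 38, 32)
```

Run:
```python
from h import *
import pickle
m=pickle.load(open("w1.pkl","rb")); im=cv2.imread("pics/w1.png")
hsv=cv2.cvtColor(im,cv2.COLOR_BGR2HSV); S=hsv[...,1].astype(int); V=hsv[...,2].astype(int)
yaw=-0.1436
for yaw in (-0.1436,-0.135):
    ex=np.array([np.cos(yaw),np.sin(yaw)]);ey=np.array([-np.sin(yaw),np.cos(yaw)])
    P=lambda uv,z=121:(lambda p:(round(p@ex,1),round(p@ey,1)))(onplane(m,uv,z)[:2])
    print("closed inner (y=120)",P((110.8,190)),P((116,210)),P((120.8,225)))
    print("side ends (y=-120)",P((397,255)),P((405.7,160)))
    print("outer near",P((150,261)),P((380,264)))
    print("knob top",P((459,205),86))
for x in (160,200,260,320,370): print(x,"near V",V[228:268,x].tolist(),"far V",V[140:180,x].tolist())
print("lid right",[ (r,V[r,485:525].tolist()) for r in (180,220)])
print("box rows",[(c,V[135:155,c].tolist(),V[235:260,c].tolist()) for c in (430,480)])
```

```text
closed inner (y=120) (np.float64(600.3), np.float64(293.1)) (np.float64(582.9), np.float64(291.0)) (np.float64(569.5), np.float64(288.5))
side ends (y=-120) (np.float64(546.0), np.float64(47.1)) (np.float64(628.6), np.float64(46.7))
outer near (np.float64(536.4), np.float64(266.3)) (np.float64(537.3), np.float64(61.6))
knob top (np.float64(584.1), np.float64(-15.6))
closed inner (y=120) (np.float64(602.8), np.float64(288.0)) (np.float64(585.4), np.float64(285.9)) (np.float64(572.0), np.float64(283.6))
side ends (y=-120) (np.float64(546.4), np.float64(42.4)) (np.float64(629.0), np.float64(41.3))
outer near (np.float64(538.7), np.float64(261.7)) (np.float64(537.8), np.float64(56.9))
knob top (np.float64(583.9), np.float64(-20.7))
160 near V [104, 106, 105, 104, 92, 73, 65, 63, 63, 64, 63, 64, 66, 65, 65, 66, 68, 68, 71, 72, 78, 81, 80, 84, 84, 87, 85, 85, 83, 86, 83, 84, 83, 96, 125, 152, 147, 122, 127, 148] far V [49, 50, 49, 54, 49, 54, 62, 63, 67, 65, 64, 67, 67, 74, 81, 81, 84, 83, 86, 86, 85, 84, 88, 84, 86, 84, 85, 84, 80, 78, 83, 96, 97, 98, 96, 95, 96, 98, 101, 99]
200 near V [
[... 1640 characters left out ...]
7, 189, 190, 190, 190, 189]), (220, [216, 216, 215, 215, 215, 213, 215, 214, 215, 215, 196, 127, 71, 62, 69, 113, 169, 198, 197, 189, 181, 173, 172, 172, 174, 171, 170, 172, 170, 171, 170, 169, 167, 167, 165, 167, 166, 167, 169, 171])]
box rows [(430, [68, 64, 58, 56, 77, 137, 186, 207, 209, 211, 209, 191, 192, 138, 124, 165, 190, 191, 191, 191], [215, 215, 217, 218, 217, 217, 218, 217, 212, 190, 160, 101, 69, 102, 169, 192, 192, 189, 173, 105, 77, 85, 129, 175, 183]), (480, [88, 89, 89, 80, 71, 69, 89, 145, 184, 191, 196, 196, 188, 171, 177, 137, 127, 168, 186, 188], [206, 207, 210, 213, 214, 214, 216, 216, 216, 215, 194, 127, 74, 68, 107, 170, 186, 185, 182, 178, 177, 178, 180, 184, 184])]
```

View pics/w1c.png

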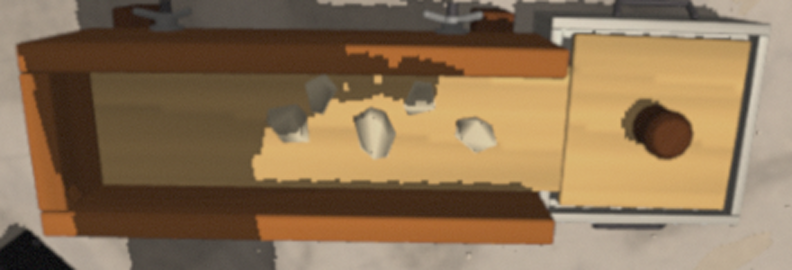

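Trough yaw is -0.1436 and its origin is about (602.3, 81.8), which the knob confirms to within 1 mm. The crop shows the chips between x=266 and 495, well ahead of the closed end, and the knob at (665,132). I'm moving the lid now, checking the measurements within the same script.

```bash
cat >> h.py <<'E'
YAW=-0.1436; EX=np.array([np.cos(YAW),np.sin(YAW)]);EY=np.array([-np.sin(YAW),np.cos(YAW)])
O=584.4*EX+167.1*EY
def T(x,y,z): return [*(O+x*EX+y*EY),z]
PI=np.pi
def st(t=""):
    s=bot.get_state();print(t,round(s["t"],2),s["tcp_pos"].round(1),"F",np.round(s["contact_force"],1),"open",round(s["opening"],3),"gf",np.round(s["gripper_force"],1),"q6",round(s["qpos"][5],2));return s
E
python3 - <<'E'
from h import *
import pickle
m=pickle.load(open("w1.pkl","rb"))
f=lambda uv,z:(lambda p:(round((p-O)@EX,1),round((p-O)@EY,1)))(onplane(m,uv,z)[:2])
print("near inner x=-34:",f((260,249.7),121),f((370,251.7),121),"floor closed y=120:",f((144.5,210),75),"lid near x=-49",f((430,245.5),58),f((480,246),58))
print("chips",[f((90+u/1.8,130+v/1.8),81) for u,v in ((288,125),(320,93),(375,132),(420,97),(476,133))], "chip left edge",f((90+265/1.8,130+125/1.8),80))
k=T(0,-183,0)[:2]; print("knob",k)
bot.grip(0.6,40)
bot.move_ptp([*k,130],[PI,0,-0.45]); st()
print(bot.movel([*k,62],max_speed=100,threshold=12)); st("down")
bot.grip(0,40); st("grip")
bot.movel([*k,140],max_speed=120); s=st("up")
cv2.imwrite("pics/s2.png",imaging.capture("side")[150:270,240:460])
E
```

```text
near inner x=-34: (np.float64(-35.5), np.float64(0.2)) (np.float64(-35.7), np.float64(-95.9)) floor closed y=120: (np.float64(-13.0), np.float64(119.3)) lid near x=-49 (np.float64(-50.7), np.float64(-168.3)) (np.float64(-50.4), np.float64(-222.0))
chips [(np.float64(0.1), np.float64(14.0)), (np.float64(17.2), np.float64(-3.1)), (np.float64(-2.9), np.float64(-31.5)), (np.float64(16.0), np.float64(-54.7)), (np.float64(-2.5), np.float64(-84.5))] chip left edge (np.float64(-0.3), np.float64(26.3))
knob [np.float64(576.1095015910406), np.float64(-99.36806416813629)]
 5.4 [577.2 -99.2 131.1] F [0.8 0.3 0.7] open 0.599 gf 0.0 q6 -2.99
False
down 6.23 [576.7 -99.3  62.6] F [-0.2  0.6 -0.4] open 0.599 gf 0.0 q6 -2.99
grip 6.59 [576.7 -99.7  63. ] F [-1.6 -0.8  6.1] open 0.286 gf 39.2 q6 -2.99
up 7.39 [575.5 -99.2 139.2] F [-0.2  0.2 -1.1] open 0.285 gf 39.3 q6 -2.99
```

```bash
sed -i 's/584.4\*EX/583.6*EX/' h.py
python3 - <<'E'
from h import *
import pickle
bot.move_ptp([395,-215,80],[PI,0,-0.75]); st()
bot.movel([395,-215,18],max_speed=120)
print(bot.movel([395,-215,9],max_speed=30,threshold=4)); st("laid")
bot.grip(0.6); st("open")
bot.movel([395,-215,90]); 
bot.grip(1.0)
bot.move_ptp([430,190,210],[PI,0,0.29]); bot.dwell(.15); s=st()
m=imaging.camera_model("wrist"); im=imaging.capture("wrist"); cv2.imwrite("pics/w2.png",im); pickle.dump(m,open("w2.pkl","wb"))
cv2.imwrite("pics/top2.png",imaging.capture("top"))
t=cv2.imread("pics/top2.png")[160:320,280:520]
cv2.imwrite("pics/both.png",np.vstack([im[:430:1,:][::1],cv2.resize(t,(640,170))])[:600])
E
```

```text
8.33 [ 396.4 -215.4   80.4] F [-0.   0.1 -1.4] open 0.286 gf 39.3 q6 -3.05
True
laid 9.28 [ 396.3 -215.8   12.6] F [-0.2 -0.5  2.4] open 0.286 gf 39.9 q6 -3.05
open 9.66 [ 395.3 -214.9   11.9] F [-0.1 -0.5  0. ] open 0.601 gf 0.0 q6 -3.05
 15.97 [430.  189.9 210. ] F [-1.   0.4 -0. ] open 0.998 gf 0.0 q6 3.11
```

View pics/both.png

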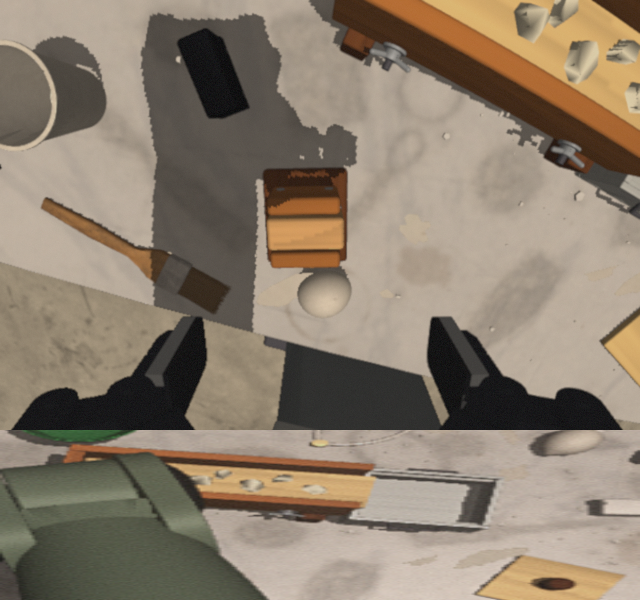

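The wrist view shows the wood scraper's light top at about (306,233) in the saddle, with an egg at (325,293) and the black look-alike at (213,73). The strip below shows the open box and the lid flat with its knob up at (555,583). Now I take the scraper with the tool flipped half a turn, to keep joint 6 mid-range.

Run:
```python
from h import *
import pickle
m=pickle.load(open("w2.pkl","rb")); im=cv2.imread("pics/w2.png"); hsv=cv2.cvtColor(im,cv2.COLOR_BGR2HSV)
k=((hsv[...,2]>185)&(hsv[...,1]>70)).astype(np.uint8); z=np.zeros_like(k); z[205:258,255:360]=k[205:258,255:360]
cs,_=cv2.findContours(cv2.morphologyEx(z,cv2.MORPH_OPEN,np.ones((3,3))),0,1); c=max(cs,key=cv2.contourArea)
W=np.float32([onplane(m,p[0],64)[:2] for p in c]); r=cv2.minAreaRect(W); B=cv2.boxPoints(r); print(r,cv2.boundingRect(c))
e=[B[1]-B[0],B[2]-B[1]]; L=max(e,key=np.linalg.norm); L=L*np.sign(L[1]); yaw=np.arctan2(-L[0],L[1]); print("yaw",yaw)
print("img V col 306",hsv[190:275:2,306,2].tolist())
np.save("scr.npy",[*r[0],yaw])
```

```text
((417.82275390625, 194.85829162597656), (21.88538360595703, 55.9870491027832), 16.628761291503906) (269, 221, 73, 28)
yaw 0.29022673
img V col 306 [66, 66, 63, 64, 113, 149, 159, 160, 164, 165, 166, 155, 108, 79, 117, 169, 200, 206, 208, 212, 214, 212, 210, 204, 198, 196, 195, 194, 204, 186, 75, 93, 136, 159, 160, 163, 161, 163, 150, 93, 79, 111, 191]
```

Run:
```python
from h import *
x,y,yaw=np.load("scr.npy")
bot.move_ptp([x,y,125],[PI,0,yaw-PI]); st()
print(bot.movel([x,y,22],max_speed=110,threshold=12)); st("down")
bot.grip(0,50); st("grip")
bot.movel([x,y,120],max_speed=120); st("up")
sy=YAW-PI/2
bot.move_ptp([400,-10,70],[PI,0,sy]); st("station")
bot.movel([400,-10,14],max_speed=100)
print(bot.movel([400,-10,4],max_speed=25,threshold=4)); st("set")
bot.grip(1.0); st("open")
bot.movel([400,-10,110])
bot.move_ptp([400,-10,110],[PI,0,YAW+PI]); s=st("turned"); bot.dwell(.1)
import pickle
m=imaging.camera_model("wrist"); im=imaging.capture("wrist"); cv2.imwrite("pics/w3.png",im); pickle.dump(m,open("w3.pkl","wb"))
```

```text
18.71 [417.9 194.9 125.1] F [0.2 0.8 0.2] open 0.999 gf 0.0 q6 -0.01
False
down 19.79 [418.3 195.   22.5] F [0.  0.4 0.3] open 1.002 gf 0.0 q6 -0.01
grip 20.15 [418.6 195.1  22.8] F [-0.7 -0.4  5.7] open 0.696 gf 54.2 q6 -0.01
up 21.12 [417.2 194.7 119.3] F [ 0.5  0.5 -0.9] open 0.696 gf 54.1 q6 -0.01
station 22.56 [400.   -9.8  69.9] F [-0.4 -0.6 -1.4] open 0.697 gf 53.9 q6 -1.64
True
set 23.59 [401.1 -10.2   8.6] F [-0.6  0.6  3.4] open 0.695 gf 55.0 q6 -1.64
open 23.98 [400.1 -10.    8. ] F [ 0.5  0.1 -0.5] open 0.999 gf 0.0 q6 -1.64
turned 26.21 [399.7  -9.9 109.6] F [ 0.2 -0.8  0.3] open 0.998 gf 0.0 q6 -0.07
```

View pics/w3.png

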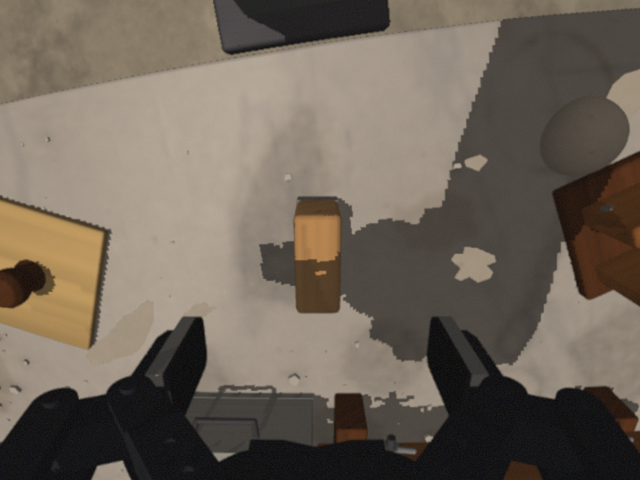

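The scraper stands upright at the station: its top face spans about x 295–341, y 213–312 in the picture, aligned with the tool, and the lid lies clear on the left. Next: regrip on the broad faces and stand it at the closed end.

Run:
```python
from h import *
import pickle
m=pickle.load(open("w3.pkl","rb"))
P=[onplane(m,p,50)[:2] for p in ((295,213),(341,213),(341,312),(296,312))]; c=np.mean(P,0)
print("size",np.linalg.norm(P[1]-P[0]),np.linalg.norm(P[2]-P[1]),"centre",c); d=c-[400,-10]; print("off ex,ey",d@EX,d@EY)
dx=d@EX; dx=0 if abs(dx)>4 else dx
R=[PI,0,YAW+PI]; g=[400,-10]
bot.grip(0.62)
print(bot.movel([*g,16],max_speed=110,threshold=12)); st("down")
bot.grip(0,60); st("grip")
bot.movel([*g,150],max_speed=150); st("up")
ox=-dx/2
bot.move_ptp(T(ox,85,160),R); st("over")
bot.movel(T(ox,85,122),max_speed=100)
print(bot.movel(T(ox,85,89),max_speed=40,threshold=5)); s=st("stand")
p=s["tcp_pos"][:2]-O; print(p@EX,p@EY)
t=imaging.capture("top"); cv2.imwrite("pics/top4.png",t)
m=imaging.camera_model("wrist"); im=imaging.capture("wrist"); cv2.imwrite("pics/w4.png",im); pickle.dump(m,open("w4.pkl","wb"))
```

```text
size 24.475634360803664 59.1982985478065 centre [399.20831056  -9.52863196]
off ex,ey -0.8509968119153817 0.35322007234894237
False
down 27.79 [400.4 -10.1  16.4] F [-0.2 -0.1  0.2] open 0.618 gf 0.0 q6 -0.07
grip 28.15 [400.7 -10.1  16.7] F [-1.8  0.9  6.2] open 0.293 gf 59.3 q6 -0.07
up 29.19 [399.3  -9.9 149.3] F [-0.3 -0.2 -1.9] open 0.295 gf 58.9 q6 -0.07
over 30.27 [613.  165.1 159.2] F [ 0.2 -0.4 -0.6] open 0.301 gf 58.9 q6 0.29
True
stand 31.51 [613.6 165.9  91.7] F [0.5 0.1 3.9] open 0.294 gf 59.4 q6 0.29
-0.09006893993780055 84.91464500337968
```

View pics/w4.png

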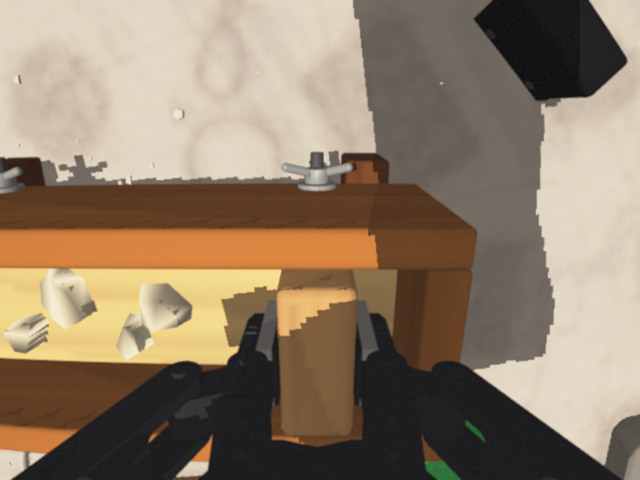

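The scraper stands on the floor at the closed end: its top spans about x 278–356 in the picture, and all visible chips are ahead of it at x<190. Now the push.

Run:
```python
from h import *
import pickle
ox=.4
bot.movel(T(ox,85,92.4),max_speed=20)
for y in (20,-40,-90,-126):
    h=bot.movel(T(ox,y,92.4),max_speed=55,threshold=20); st(f"y{y} hit={h}")
    if h: break
bot.dwell(.3)
cv2.imwrite("pics/w5.png",imaging.capture("wrist"))
s=imaging.capture("side"); t=imaging.capture("top")
cv2.imwrite("pics/st5.png",np.hstack([cv2.resize(s[160:260,260:400],(400,286)),cv2.resize(t[160:260,350:490],(400,286))]))
cv2.imwrite("pics/v5.png",np.vstack([cv2.resize(cv2.imread("pics/w5.png"),(400,300)),np.zeros((0,400,3),np.uint8)]))
a=cv2.imread("pics/st5.png"); b=np.zeros((300,800,3),np.uint8); b[:,:400]=cv2.imread("pics/v5.png"); cv2.imwrite("pics/all5.png",np.vstack([a,b]))
```

```text
y20 hit=False 33.19 [604.8 101.9  92.4] F [-0.2 -0.1 -1.9] open 0.292 gf 58.9 q6 0.19
y-40 hit=False 34.43 [596.2  42.5  92.4] F [-0.7  0.3 -1.2] open 0.297 gf 58.9 q6 0.09
y-90 hit=False 35.49 [589.   -7.1  92.4] F [-0.3 -0.7 -1.7] open 0.295 gf 58.9 q6 0.01
y-126 hit=False 36.3 [583.9 -42.9  92.4] F [-0.6  1.2 -1.4] open 0.3 gf 58.9 q6 -0.06
```

View pics/all5.png

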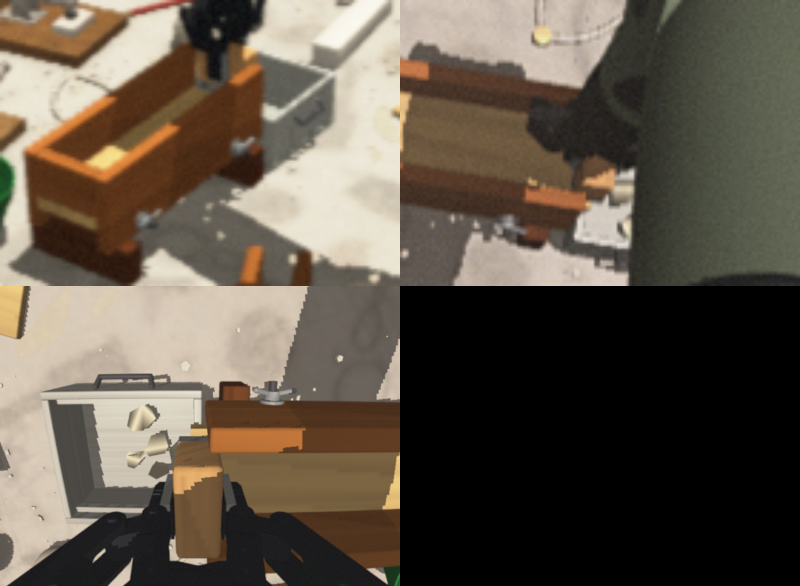

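Chips are visible in the box at (142,417), (155,440), (137,458) and (158,468), and the trough behind the scraper is empty. I'll draw the scraper back between the sides, release it and look for the fifth chip.

Run:
```python
from h import *
ox=.4
bot.movel(T(ox,-88,92.4),max_speed=60)
print(bot.movel(T(ox,-88,89),max_speed=15,threshold=4)); s=st("set")
bot.grip(0.6); st("open")
bot.movel(T(ox,-88,200),max_speed=120)
bot.move_ptp(T(-35,-170,250),[PI,0,YAW+PI]); bot.dwell(.2); st()
w=imaging.capture("wrist"); cv2.imwrite("pics/w6.png",w)
bot.move_ptp([330,-60,300],[PI,0,YAW+PI]); bot.dwell(.2); st()
t=imaging.capture("top"); s=imaging.capture("side"); cv2.imwrite("pics/top6.png",t)
o=np.zeros((600,800,3),np.uint8)
o[:360,:480]=cv2.resize(w,(480,360)); o[:360,480:]=cv2.resize(s[150:342,230:401],(320,360)); o[360:,:]=cv2.resize(t[160:265,180:530],(800,240)); cv2.imwrite("pics/all6.png",o)
```

```text
True
set 37.74 [589.4  -5.6  91.8] F [-1.2 -0.4  5.2] open 0.296 gf 59.4 q6 0.01
open 38.11 [588.3  -5.   90.5] F [ 0.1  0.2 -0.1] open 0.602 gf 0.0 q6 0.01
 39.86 [542.4 -80.5 248.9] F [ 1.3 -0.2 -0.2] open 0.601 gf 0.0 q6 -0.14
 40.99 [330.9 -60.2 299.7] F [-0.5  0.2  0.1] open 0.601 gf 0.0 q6 -0.26
```

View pics/all6.png

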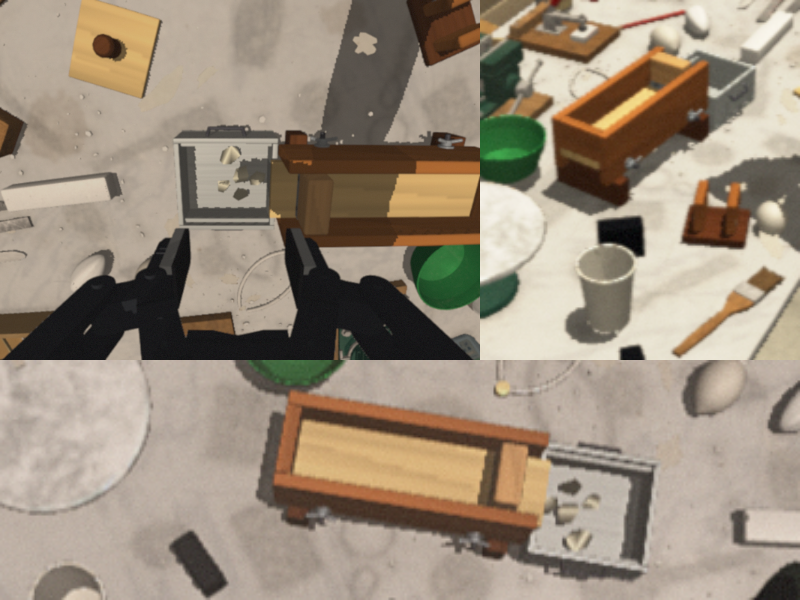

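The combined picture shows the scraper upright across the trough at (511,474), the trough and tongue clear, the lid knob-up at (107,45) and the cup standing at (605,285). Chips lie in the box at (570,487), (590,500), (562,510) and (578,540). I'll count blobs numerically, since a fifth could be touching another.

Run:
```python
import cv2,numpy as np
w=cv2.imread("pics/w6.png"); c=w[184:290,244:372].astype(int)
v=c.max(2); s=(c.max(2)-c.min(2))*255//np.maximum(v,1)
# plaster is warmer than the grey sheet
k=((s>48)).astype(np.uint8)
n,l,st,ce=cv2.connectedComponentsWithStats(k)
print([(st[i].tolist(),ce[i].round().tolist()) for i in range(1,n) if st[i,4]>12])
for r in range(4,84,2): print(''.join('%3d'%(s[r,x]) if s[r,x]>32 else ('  .' if v[r,x]>110 else '  _') for x in range(36,128,2)))
```

```text
[([127, 9, 1, 16, 16], [127.0, 16.0]), ([50, 11, 26, 24, 433], [62.0, 23.0]), ([114, 28, 14, 78, 984], [121.0, 68.0]), ([67, 38, 20, 21, 306], [77.0, 49.0]), ([89, 45, 21, 18, 259], [99.0, 54.0]), ([47, 57, 16, 15, 182], [53.0, 63.0]), ([68, 68, 18, 15, 178], [77.0, 74.0])]
  .  .  .  .  .  .  . 33 33  .  .  .  .  .  .  .  .  .  .  .  .  .  .  .  .  .  .  . 33  .  .  .  . 33  .  .  .  .  .  .  .  .  . 34  .  .
  .  .  .  .  .  .  .  .  .  .  .  .  .  .  .  .  .  .  .  .  .  .  .  .  .  . 33 33  .  .  .  .  .  .  .  .  .  .  .  .  .  .  .  .  .  .
  .  .  .  .  .  .  .  .  .  .  .  .  .  .  .  .  .  .  .  .  .  .  .  .  .  . 34  .  .  .  .  .  .  .  .  .  . 33  . 33  . 33  .  .  .  .
  .  .  .  . 33  .  .  .  .  .  .  .  .  . 39 34  .  .  .  .  .  .  .  . 33  . 33 33  .  .  .  .  .  .  .  .  .  .  .  .  .  .  . 33  . 34
  .  .  .  .  .  .  .  .  .  .  .  . 45 59 59 59 59 42  _  .  .  .  .  .  .  .  . 33  .  .  .  .  .  .  .  .  .  .  .  _  _  _ 33  .  .  _
  .  .  .  .  .  .  .  .  .  . 36 51 59 59 60 60 57 63 52  _  .  .  .  .  .  .  .  .  .  .  .  .  .  .  .  .  .  .  .  _  _  _  . 
[... 4034 characters left out ...]
19120
  .  .  .  .  .  .  .  .  .  .  .  .  .  . 33  . 40 56 62 59 61 58 51 57 54 44  .  .  . 33  .  .  .  .  .  . 33 34  _  _110123116116115117
  .  .  .  . 33  .  .  .  .  .  .  .  .  .  .  . 50 52 52 51 58 51 58 52 52 37 33 33  .  .  .  . 33  .  .  .  .  .  _ 34110120120120117120
  .  . 33  .  .  .  . 33  .  . 33  .  .  . 33 37 52 53 57 57 54 58 50 50 36 33  . 33  .  .  .  .  .  .  .  .  .  .  _ 43116122123120122117
  .  . 33  .  .  .  .  .  .  .  .  .  .  .  .  . 37 48 62 58 54 47 36  .  .  .  .  .  .  .  .  .  .  .  . 33  .  .  _ 39113116120121117116
  . 33 34  . 33  .  .  . 33 33 33  .  .  .  .  .  .  . 40 49 35 33  .  .  .  .  .  .  . 33  .  .  .  .  . 33  .  .  _ 36112122117117117120
```

Exactly five separate chips lie in the box, so I'm handing in.

```bash
python3 -c "
from h import *
print(bot.sign_off()); st()"
```

```text
the job is handed in; nothing more can be done
None
the job is handed in; nothing more can be done
```

I've handed the job in at about 41 s: all five chips are in the scrap box, the scraper stands across the trough, the lid lies flat knob-up on the bench, and the cup was not knocked over.

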